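Load the good T-studs into the T-slot block and bin the rejects

ROBOT

A 6-joint arm with a two-finger parallel gripper is mounted at the origin on a cart in front of the work surface, level with it; the furniture and walls round the work are solid. World frame = base frame: x ahead of the robot, y to its left, z up, the work surface at z = 0. Lengths are in mm, angles in rad, forces in N, time in s.
With the tool pointing down it reaches from about 350 to 925 mm from the base axis. Payload 6.4 kg.
Tool frame: the origin (TCP) lies midway between the tips of the shut fingers; the grasp point (between the pads) lies 19 mm behind it; z points along the fingers, y is the line along which they close (so a half turn about z gives the same grasp; the last joint's range is limited). The gripper opens to 94 mm and grips with 3 to 60 N. Pads are 16 mm wide; open, the fingers measure 119 mm over their backs; the gripper's body (75 mm by 177 mm) begins 78 mm behind the grasp point.
Start: joints at [-0.174, 0.245, 1.558, -0, 1.339, -0.174], TCP at [650.01, 0.004, 185.355] pointing down, gripper open.
Joint ranges: [-3.13, 3.13], [-1.02, 2.26], [0.13, 2.54], [-0.95, 4.09], [0.21, 2.88], [-2.74, 2.74]. Speed limits (rad/s): [2.57, 2.57, 3.14, 3.14, 3.14, 3.14].

INTERFACE

Orientations are given as a unit quaternion [x, y, z, w].
In Python, from bench import bot, get_image, calibration gives the robot as it stands. The module is installed in compiled form; this text tells all that it offers.
- The arm moves only by the tool arm_command, never from a script. Its argument "moves" is a list of rows, each an object with "grip": the closure, from -1 (fully open) to 1 (shut); "dp": the shift along the tool's x, y, z in mm, a list of three; "turn": the turn about the tool's z in degrees. A call has 1 to 8 rows; each row shifts and turns the commanded pose from where the row before left it, along the tool's axes as they then stand; what a row does not reach is not made up. A row lasts 1/10 s, in which the tool goes at most 50 mm and 8.59 degrees, less where a joint would pass 70% of its speed; a pose out of reach is approached as far as the arm can. A call is refused whole if a number of a shift passes 50 or a number of a turn 8.59, either way. A call with a gripper value outside its range is refused whole. The fingers move at their own pace and stop on an object; the grip force is fixed at half the most. Time passes only in rows, so rows that do not move let the fingers close. It gives the time, the measured TCP pose, the force, the opening and the grip force at its end, in the units of the state.
- bot.get_state(): the state, without advancing time (a new reading comes with each control period).
- get_image(name): name is "scene" or "side" or "wrist"; returns the picture (480x640x3 uint8, red, green, blue); there is no depth.
- calibration(name): a dict with "K" (3x3 intrinsics, pixels), "dist" ([k1, k2, p1, p2, k3] as OpenCV has them; the pictures are not rectified), "position" and "attitude" of the camera in the world. Camera axes: x right, y down, z forward; pixel columns grow to the right and rows downward; lengths in mm; the calibration is good to about 2 mm. A picture is of the moment at which its call begins: read the wrist's pose just before it. calibration takes no time and is no camera call; for the wrist camera it gives the pose at the moment of the call.
- bot.sign_off(): hands the job in; it is judged then, once.
The state is a dict: "time": time; "joint_pos": joint angles; "joint_velocities": joint speeds; "joint_torque": joint torques, N m; "tool_pos": TCP position; "eef_rot": TCP orientation; "ft_force": force on the tool from outside, world axes, zero at the start; "wrist_torque": the same for the moment, N m; "width": finger opening in mm; "finger_force": force on a finger pad.
Only numpy, scipy, OpenCV 4.12 (cv2) and the standard library are available. Lean on these libraries where they do the work, as an engineer would, in place of code of your own. Each camera call takes 0.05 s, during which the arm holds its last target. There are 200 camera calls.

TASK

Open the yellow gate of the blue T-slot block, then load every good (unpainted) T-stud: set it on the open apron in front, slide it foot-under-the-lips in along the entry slot, round the corner and along the side leg until it stands upright clear of the corner, and put every red-marked reject into the red bin. When the good studs are in, push the gate fully shut again so that they cannot come out. Leave the relay and the black and orange connector where they lie.

Things in the scene. Friction and masses are not known exactly. Their poses are not given: they have to be found in the camera images.
- stud_block: fixed blue T-slot block, 171 (x) x 192 (y) x 28 mm high; origin at the centre of its underside, x to the far side, y to the left, z up. An L-shaped channel 46 mm wide, floor z = 5 mm, starts at the mouth (x = -35 mm). Lips over it (z = 23 to 28 mm) leave a 24 mm slot for the stems, so feet enter only from the mouth, with 4 mm of height to spare
- apron (a point): on the floor (z = 5 mm) of the block's open apron, at block x = -62, y = 65 mm: a foot set down here square to the block stands free before the mouth. The apron spans block x = -85 to -35 mm; flared guides (up to z = 21 mm) stand 70 mm apart in front, 46 mm at the mouth. From here the entry slot runs along block +x to the corner
- corner (a point): on the channel floor where the middle lines of entry slot and side leg meet, block x = 54.5, y = 65 mm. The leg runs from here along block -y
- leg_end (a point): on the channel floor at the end wall of the side leg, block x = 54.5, y = -88 mm. The leg holds three studs foot to foot (first centre at y = -68 mm); a stud is clear of the corner when its centre is past about y = 25 mm on the way to the end wall
- gate (a joint): sliding gate of the T-slot block, m: 0 = fully shut (yellow bar across the entry slot, blocks the stems at block z = 29 to 37 mm), 0.05 = fully open; it slides towards the block's -y, about 1.5 N of friction, and stays where it is left
- gate_knob (a point): middle of the gate's upright black knob (the gate moves with it), a round pin of 16 mm diameter that rises from the bar's top (block z = 37 mm) to block z = 77 mm; this point lies on its axis at block z = 65 mm. At block x = -20 mm, and y = 40 mm when shut, -10 mm when open
- reject_bin: fixed red open bin, 120 x 120 mm outside, 45 mm high, walls and floor 4 mm; origin at the centre of its underside
- stud_a: clamping T-stud, plain bare steel all over: square foot 40 x 40 x 14 mm, round threaded stem 16 mm diameter standing on its middle, 76 mm tall in all, about 0.22 kg; origin at the centre of the foot's underside, z up along the stem, x and y along the sides of the foot. Grip the stem in its upper part. May be absent
- stud_b: clamping T-stud, plain bare steel all over: square foot 40 x 40 x 14 mm, round threaded stem 16 mm diameter standing on its middle, 76 mm tall in all, about 0.22 kg; origin at the centre of the foot's underside, z up along the stem, x and y along the sides of the foot. Grip the stem in its upper part. May be absent
- stud_c: clamping T-stud, plain bare steel all over: square foot 40 x 40 x 14 mm, round threaded stem 16 mm diameter standing on its middle, 76 mm tall in all, about 0.22 kg; origin at the centre of the foot's underside, z up along the stem, x and y along the sides of the foot. Grip the stem in its upper part. May be absent
- reject_a: clamping T-stud, a marked reject: the upper 30 mm of the stem is painted red and a red stripe runs round the foot, otherwise the same as a good one: square foot 40 x 40 x 14 mm, round threaded stem 16 mm diameter standing on its middle, 76 mm tall in all, about 0.22 kg; origin at the centre of the foot's underside, z up along the stem, x and y along the sides of the foot. Grip the stem in its upper part. May be absent
- reject_b: clamping T-stud, a marked reject: the upper 30 mm of the stem is painted red and a red stripe runs round the foot, otherwise the same as a good one: square foot 40 x 40 x 14 mm, round threaded stem 16 mm diameter standing on its middle, 76 mm tall in all, about 0.22 kg; origin at the centre of the foot's underside, z up along the stem, x and y along the sides of the foot. Grip the stem in its upper part. May be absent
- reject_c: clamping T-stud, a marked reject: the upper 30 mm of the stem is painted red and a red stripe runs round the foot, otherwise the same as a good one: square foot 40 x 40 x 14 mm, round threaded stem 16 mm diameter standing on its middle, 76 mm tall in all, about 0.22 kg; origin at the centre of the foot's underside, z up along the stem, x and y along the sides of the foot. Grip the stem in its upper part. May be absent
- relay: bystander: black cube relay 27 x 27 x 33 mm, loose; origin at the centre of its underside
- connector: bystander: sealed connector, black with an orange front, 52 x 36 x 26 mm, loose; origin at the centre of its underside
There are look-alikes about, which are no part of the job. Leave any green look-alike of the stud_a alone.

How it is judged (in metres and radians):
On the way, in this order (a step that is already met when the one before it is completed fails the run):
1. the gate is open (value of joint gate above 0.04 m), for 0.2 s.
2. all good studs stand in the side leg (x of stud_a in the frame of stud_block between 0.0425 and 0.0665 m and y of stud_a in the frame of stud_block between -0.08 and 0.03 m and z of stud_a in the frame of stud_block between 0 and 0.012 m and angle between each of stud_a, stud_b, stud_c's own z axis and vertical below 0.2 rad and x of stud_b in the frame of stud_block between 0.0425 and 0.0665 m and y of stud_b in the frame of stud_block between -0.08 and 0.03 m and z of stud_b in the frame of stud_block between 0 and 0.012 m and x of stud_c in the frame of stud_block between 0.0425 and 0.0665 m and y of stud_c in the frame of stud_block between -0.08 and 0.03 m and z of stud_c in the frame of stud_block between 0 and 0.012 m), for 0.2 s.
At the end, for the whole second after the job is handed in: every good stud present stands upright (within 0.2 rad) in the side leg, its centre within 12 mm of the leg's line and beyond the corner, past block y = 30 mm towards the leg's end; every reject present lies or stands inside the red bin; the gate is shut to within 6 mm (all of step 2 and x of reject_a in the frame of reject_bin between -0.058 and 0.058 m and y of reject_a in the frame of reject_bin between -0.058 and 0.058 m and z of reject_a in the frame of reject_bin between -0.005 and 0.055 m and x of reject_b in the frame of reject_bin between -0.058 and 0.058 m and y of reject_b in the frame of reject_bin between -0.058 and 0.058 m and z of reject_b in the frame of reject_bin between -0.005 and 0.055 m and x of reject_c in the frame of reject_bin between -0.058 and 0.058 m and y of reject_c in the frame of reject_bin between -0.058 and 0.058 m and z of reject_c in the frame of reject_bin between -0.005 and 0.055 m and value of joint gate below 0.006 m); the robot touches nothing.
It fails at once if a bystander (relay, connector) is moved by more than 3 cm (distance of any of relay, connector from where it was at the start of the episode above 0.03 m).
Of stud_a, stud_b, stud_c only 2 to 3 are there at a start; the rules pass over those that are not, and their reading is None.
Of reject_a, reject_b, reject_c only 2 to 3 are there at a start; the rules pass over those that are not, and their reading is None.
At some moment in a run one of stud_a, stud_b, stud_c, reject_a, reject_b, reject_c may be knocked a few centimetres aside while the robot is not near it.
Once in a run the grip may slacken for a moment while it holds something.
It also fails if it takes over 210 s, if anything falls off the work surface, if the arm or the gripper's body presses on something with over 40 N, if the wrist force passes 120 N, or if a joint passes its speed limit or range.

## Working session

There is one attempt and no reset: what is moved stays moved. The work goes in short steps, Python scripts to look and compute and a tool call to move; the robot and the scene stay as the last step left them, time stands still between calls to the robot, and variables do not carry over. Pictures are saved under pics/ and viewed, at most 14 in all, crops included, and the job is handed in when it is done.

Besides the shell and the picture viewer there is one more tool, called after ">>>" by a JSON object that holds its "method" and its "body". arm_command: Moves the arm, as the interface text tells. Its arguments: {"type":"object","properties":{"moves":{"type":"array"}},"required":["moves"]}

```bash
mkdir -p pics
cat > h.py <<'E'
import numpy as np, cv2
from bench import bot, get_image, calibration
from scipy.spatial.transform import Rotation as R
def snap(n,name):
    c=calibration(n); im=get_image(n); cv2.imwrite(f'pics/{name}.png',im[:,:,::-1]); return im,c
def att(c):
    a=np.array(c['attitude'],float); return a if a.shape==(3,3) else R.from_quat(a).as_matrix()
def ray(c,px):
    p=cv2.undistortPoints(np.array([[px]],float),np.array(c['K'],float),np.array(c['dist'],float))[0,0]
    return np.array(c['position'],float), att(c)@np.array([p[0],p[1],1.])
def onz(c,px,z):
    o,d=ray(c,px); return o+d*(z-o[2])/d[2]
def proj(c,P):
    A=att(c); r=cv2.Rodrigues(A.T)[0]; t=-A.T@np.array(c['position'],float)
    return cv2.projectPoints(np.array(P,float).reshape(-1,1,3),r,t,np.array(c['K'],float),np.array(c['dist'],float))[0][:,0]
E
python3 - <<'E'
from h import *
for n in('scene','side','wrist'):
    im,c=snap(n,n+'0'); print(n,c)
print(bot.get_state())
E
```

```text
scene {'K': array([[486.45602169,   0.        , 319.93882069],
       [  0.        , 486.45602169, 235.75442221],
       [  0.        ,   0.        ,   1.        ]]), 'dist': array([-0.01609747,  0.        ,  0.        ,  0.        ,  0.        ]), 'position': array([ 57.32799185, 467.10706084, 709.25200649]), 'attitude': array([-0.4491129 ,  0.82380815, -0.30817109,  0.1570615 ])}
side {'K': array([[456.88805912,   0.        , 315.10792026],
       [  0.        , 456.88805912, 238.43736315],
       [  0.        ,   0.        ,   1.        ]]), 'dist': array([-0.02280828,  0.        ,  0.        ,  0.        ,  0.        ]), 'position': array([1059.05304684,  -21.27709424,  826.99080222]), 'attitude': array([ 0.76995556,  0.55699787, -0.18542258, -0.25008053])}
wrist {'K': array([[346.43749624,   0.        , 316.5573605 ],
       [  0.        , 346.43749624, 243.01699051],
       [  0.        ,   0.        ,   1.        ]]), 'dist': array([-0.03979694,  0.        ,  0.        ,  0.        ,  0.        ]), 'position': array([649.35243932,  69.23118407, 383.8537123 ]), 'attitude': array([ 9.92772732e-01, -3.91580960e-04, -5.65280881e-04,  1.20007622e-01])}
{'time': 0.15, 'joint_pos': array([-1.74128231e-01,  2.45649558e-01,  1.55867993e+00, -3.89798967e-06,
        1.33875974e+00, -1.74095701e-01]), 'joint_velocities': array([ 1.86161903e-04, -2.15012378e-03, -3.71420403e-03, -9.68181677e-05,
       -9.03626379e-04,  6.84256068e-05]), 'joint_torque': array([ 8.87750393e-04, -4.16263855e+01, -3.14982533e+01,  6.85620052e-02,
        3.16100603e-02, -6.42144232e-05]), 'tool_pos': array([6.49514997e+02, 7.17214360e-02, 1.84530227e+02]), 'eef_rot': array([ 7.07117766e-01,  7.07095400e-01, -4.31009736e-04, -6.11690196e-04]), 'ft_force': array([-0.33631678,  0.58530405,  0.59361184]), 'wrist_torque': array([-0.02374103, -0.01252599, -0.05055491]), 'finger_force': 0.0, 'width': 94.2863277730202}
```

View pictures.

View pics/scene0.png

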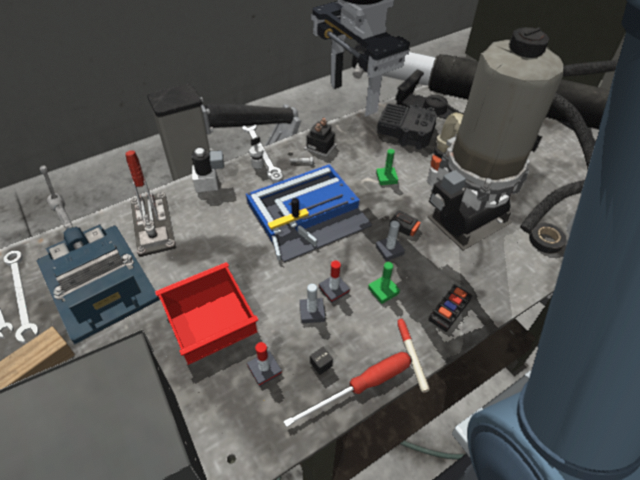

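View pics/side0.png

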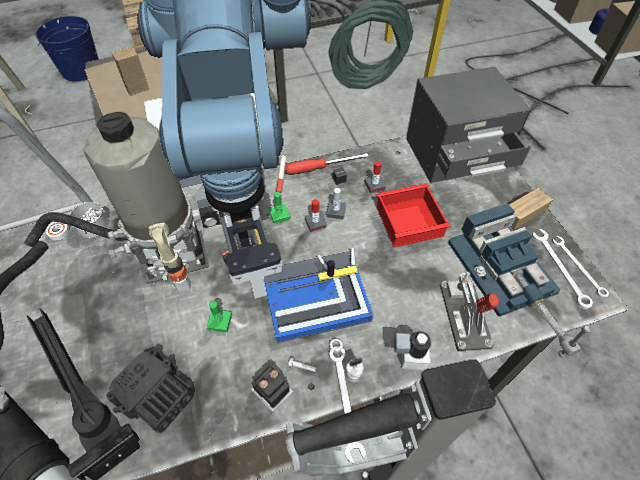

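View pics/wrist0.png

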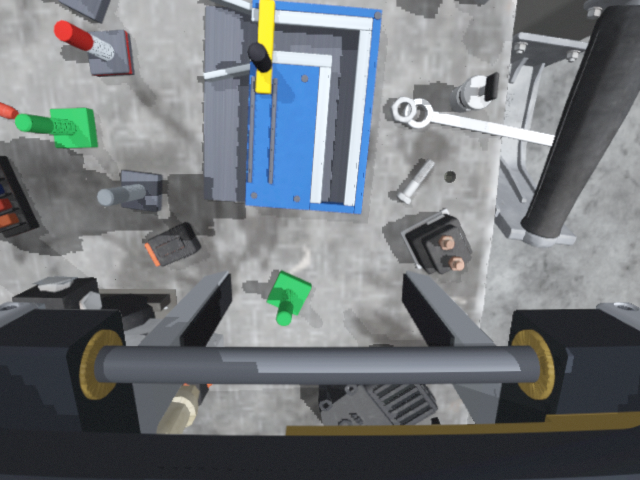

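Run:
```python
from h import *
for n in('scene','side','wrist'):
    im=cv2.imread(f'pics/{n}0.png'); c=calibration(n); hsv=cv2.cvtColor(im,cv2.COLOR_BGR2HSV)
    H,S,V=cv2.split(hsv)
    for k,m,a in(('red',((H<6)|(H>174))&(S>170)&(V>90),25),('yel',(H>22)&(H<33)&(S>150)&(V>120),15),('blue',(H>105)&(H<120)&(S>160)&(V>80),100),('green',(H>50)&(H<70)&(S>150),30)):
        N,l,s,ce=cv2.connectedComponentsWithStats(m.astype(np.uint8))
        for i in range(1,N):
            if s[i,4]>a: print(n,k,s[i],ce[i].round(1),onz(c,ce[i],30).round()[:2])
```

```text
scene red [127 152  15  34 219] [133.7 168.3] [895. 365.]
scene red [331 261   9  16 106] [334.9 268.3] [459. 158.]
scene red [ 156  263  102  101 5855] [207.6 312.6] [496. 382.]
scene red [450 294  11  10  63] [454.9 298.6] [300.  25.]
scene red [399 320  11  20 105] [403.1 329.4] [302. 135.]
scene red [255 342  12  18 139] [260.7 350.1] [392. 342.]
scene red [351 353  59  40 974] [381.9 371.5] [264. 207.]
scene yel [299 209   9   9  56] [302.6 212.9] [601. 136.]
scene yel [269 215  26  14 170] [281.1 221.1] [605. 182.]
scene blue [ 297  165   62   62 1312] [326.8 201. ] [603.  79.]
scene blue [247 195  27  40 171] [259.2 214.6] [641. 208.]
scene green [377 150  20  34 357] [387.4 171.4] [608. -75.]
scene green [369 262  30  41 573] [384.2 285.5] [385. 108.]
side red [374 161   7  14  70] [377.  167.3] [344. 366.]
side red [296 163  30  10 117] [309.9 167.8] [294. 210.]
side red [ 377  184   73   63 2621] [410.9 215.1] [507. 380.]
side red [312 199   7  14  73] [314.6 205.6] [413. 183.]
side yel [428   0  22  76 423] [438.4  36.9] [-138.  782.]
side yel [387  25   6  17  75] [389.2  33.7] [-205.  639.]
side yel [318 270  39  10  83] [333.3 275. ] [601. 162.]
side blue [356 273  16  40 101] [363.1 292.6] [659. 204.]
side blue [ 266  275  107   67 2320] [306.  304.4] [648.  89.]
side green [270 192  19  32 321] [278.5 210.3] [400. 101.]
side green [207 301  24  31 452] [218.2 318.2] [623. -81.]
wrist red [ 55  21  38  29 637] [72.9 35.1] [418. 185.]
wrist red [  8 107   9  11  42] [ 13.  112.5] [346. 117.]
wrist red [  0 200   5  10  29] [  2. 204.] [315.  25.]
wrist yel [258   0  17  60 763] [266.2  25.1] [603. 190.]
wrist yel [255  69  16  25 324] [263.2  81.9] [598. 140.]
wrist blue [ 246    2  134  211 9439] [299.4 129.5] [632.  97.]
wrist green [ 87 109  10  38 157] [ 91.9 128. ] [426. 100.]
wrist green [ 27 115  27  19 236] [ 41.2 124.8] [374. 104.]
wrist green [270 289  23  25 185] [283.  301.3] [612. -84.]
```

>>> {"method": "arm_command", "body": {"moves": [{"grip": -1, "dp": [35, -30, -10], "turn": 0}, {"grip": -1, "dp": [35, -30, -10], "turn": 0}, {"grip": -1, "dp": [35, -30, -10], "turn": 0}, {"grip": -1, "dp": [35, -30, -10], "turn": 0}, {"grip": -1, "dp": [0, 0, 0], "turn": 0}, {"grip": -1, "dp": [0, 0, 0], "turn": 0}, {"grip": -1, "dp": [0, 0, 0], "turn": 0}]}}

```text
time: 0.85
tool_pos: [530.3, 139.4, 224.9]
eef_rot: [0.707, 0.707, -0.0, -0.0]
ft_force: [0.3, -0.0, -0.1]
width: 94.2
finger_force: 0.0
```

Run:
```python
from h import *
snap('wrist','w1')
import pickle
c=calibration('wrist'); pickle.dump(c,open('w1.pkl','wb')); print(bot.get_state()['tool_pos'])
im=cv2.imread('pics/w1.png'); H,S,V=cv2.split(cv2.cvtColor(im,cv2.COLOR_BGR2HSV))
for k,m,a in(('red',((H<6)|(H>174))&(S>150)&(V>80),25),('blue',(H>105)&(H<120)&(S>160)&(V>80),400)):
        N,l,s,ce=cv2.connectedComponentsWithStats(m.astype(np.uint8))
        for i in range(1,N):
            if s[i,4]>a: print(k,s[i],ce[i].round(1),onz(c,ce[i],30).round()[:2])
```

```text
[530.36733825 139.12464153 224.72154398]
red [137   0  29  23 415] [152.1   9.5] [361. 360.]
red [ 221    0  132   59 7010] [287.5  26.4] [500. 341.]
red [  81  119   29   88 1978] [ 94.9 165.1] [279. 203.]
red [220 184  20  18 265] [229.3 192.2] [431. 171.]
red [121 218  34  19 293] [137.1 227.3] [320. 131.]
red [129 304  19  13 159] [138.3 310.1] [307.  26.]
blue [391 157  81  12 404] [430.3 162.1] [657. 204.]
blue [448 170  25 126 535] [460.4 231.4] [698. 125.]
blue [ 352  203   69  112 4547] [386.8 261.4] [613.  89.]
```

View pics/w1.png

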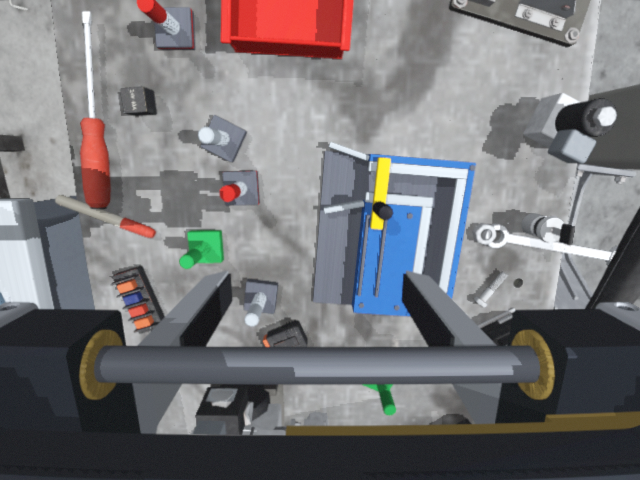

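```bash
cat > blk.py <<'E'
from h import *
import pickle
def line(p):
    p=np.array(p,float)
    for _ in range(4):
        m=p.mean(0);v=np.linalg.svd(p-m)[2][0];r=abs((p-m)@[-v[1],v[0]]);p=p[r<=max(1.0,2*np.median(r))]
    return m,v,len(p),r.mean()
c=pickle.load(open('w1.pkl','rb'))
im=cv2.imread('pics/w1.png');H,S,V=cv2.split(cv2.cvtColor(im,cv2.COLOR_BGR2HSV))
m=(H>105)&(H<120)&(S>140)&(V>60)
m[:150]=0;m[:,:340]=0
back=[onz(c,(np.where(m[r])[0].max()+.5,r),28)[:2] for r in range(175,270)]
left=[onz(c,(x,np.where(m[:,x])[0].min()-.5),28)[:2] for x in range(395,470)]
right=[onz(c,(x,np.where(m[:,x])[0].max()+.5),28)[:2] for x in range(362,402)]
for n,p in(('back',back),('left',left),('right',right)):
    a,v,k,r=line(p);print(n,a.round(1),np.degrees(np.arctan2(v[1],v[0])).round(2)%180,k,r.round(2))
for px in((313,303),(328,145),(331,145)):print(onz(c,px,5)[:2].round(1))
b=line(back);l=line(left);r=line(right)
print('width', )
d=b[1] if b[1][1]>0 else -b[1]
xa=np.array([d[1],-d[0]]);ya=d
print('xa',xa,'yaw',np.degrees(np.arctan2(xa[1],xa[0])))
L=l[0]@ya; print('ywidth',(l[0]-r[0])@ya)
# the sides measured at their midpoints
X=b[0]@xa-85.5; Y=(l[0]@ya+r[0]@ya)/2
print('origin',X*xa+Y*ya, 'fromleft',X*xa+(L-96)*ya)
E
python3 blk.py
```

```text
back [703.1 135.3] 85.67 95 0.3
left [659.3 207.1] 175.39 75 0.27
right [610.5  20.3] 175.84 40 0.32
[525.1  24.8]
[543.5 223.2]
[547.  223.2]
width
xa [ 0.9971455  -0.07550397] yaw -4.330179530674444
ywidth 190.03760486732378
origin [615.85913786 115.14724502] fromleft [615.78505356 114.16884828]
```

Run:
```python
from h import *
import pickle
c=pickle.load(open('w1.pkl','rb'))
im=cv2.imread('pics/w1.png')
C=[(180,105),(200,155),(225,265),(135,0)]
t=[cv2.resize(im[y:y+60,x:x+80],(400,300),interpolation=cv2.INTER_CUBIC) for x,y in C]
cv2.imwrite('pics/c1.png',np.vstack([np.hstack(t[:2]),np.hstack(t[2:])]))
xa=np.array([.9971,-.0768]);ya=np.array([.0768,.9971])
for p in((-20,40,77),(-85,-96,5),(86,96,28)):print(p,proj(c,[*(np.array([616,114.7])+p[0]*xa+p[1]*ya),p[2]]))
```

```text
(-20, 40, 77) [[384.93765974 211.04226363]]
(-85, -96, 5) [[312.08843051 302.5021781 ]]
(86, 96, 28) [[475.661093   162.52713718]]
```

View pics/c1.png

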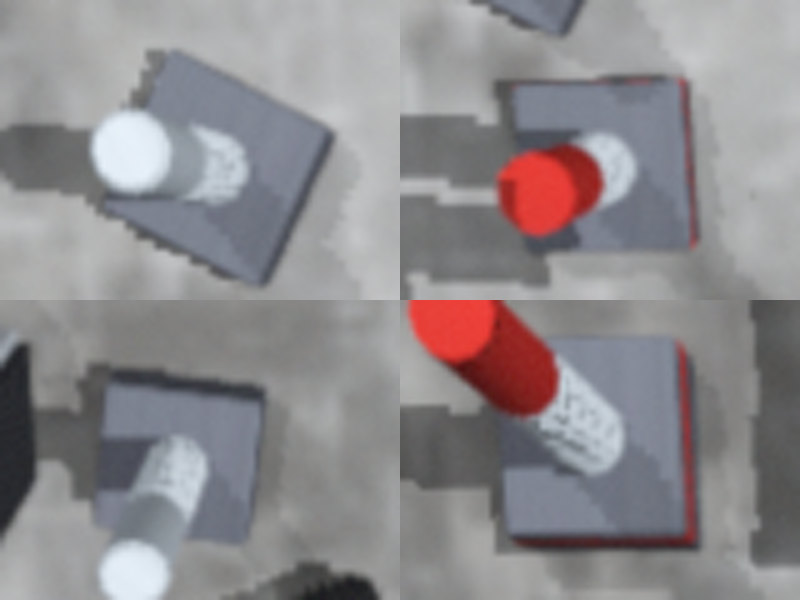

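Run:
```python
from h import *
import pickle
c=pickle.load(open('w1.pkl','rb'))
D={'G1':((180,105),[(172,50),(332,133),(262,285),(104,198)],(130,151)),
'G2':((225,265),[(107,84),(264,98),(248,243),(96,226)],(134,272)),
'R1':((200,155),[(113,85),(283,82),(290,247),(123,249)],(137,193)),
'R2':((135,0),[(100,40),(278,42),(285,237),(110,237)],(55,13))}
for k,(C,q,t) in D.items():
    f=lambda p:(C[0]+p[0]/5-.4,C[1]+p[1]/5-.4)
    P=np.array([onz(c,f(p),14)[:2] for p in q])
    e=np.roll(P,-1,0)-P; a=np.degrees(np.arctan2(e[:,1],e[:,0]))
    a=(a+45)%90-45
    print(k,'foot',P.mean(0).round(1),'sides',np.linalg.norm(e,axis=1).round(1),'yaw',a.round(1),'top',onz(c,f(t),76)[:2].round(1))
```

```text
G1 foot [423.4 231.1] sides [39.8 38.1 40.6 36.8] yaw [-27.4 -27.9 -29.2 -29. ] top [422.7 230.9]
G2 foot [458.3  36.6] sides [39.6 40.  39.2 39. ] yaw [-5.4 -7.7 -6.9 -7.2] top [458.2  37. ]
R1 foot [440.  174.5] sides [39.8 38.5 39.9 38.4] yaw [ 0.7  0.1  0.4 -0.1] top [440.2 174.4]
R2 foot [375.7 347.3] sides [38.6 38.8 38.7 39.3] yaw [-2.  -1.7 -1.2 -1.8] top [375.2 348.2]
```

>>> {"method": "arm_command", "body": {"moves": [{"grip": -1, "dp": [0, 0, 0], "turn": 4.4}, {"grip": -1, "dp": [11, 33.6, 0], "turn": 0}, {"grip": -1, "dp": [11, 33.6, 40], "turn": 0}, {"grip": -1, "dp": [0, 0, 40], "turn": 0}, {"grip": -1, "dp": [0, 0, 40], "turn": 0}, {"grip": -1, "dp": [0, 0, 40], "turn": 0}, {"grip": -1, "dp": [0, 0, 18], "turn": 0}, {"grip": -1, "dp": [0, 0, 0], "turn": 0}]}}

```text
time: 1.7
tool_pos: [593.8, 154.8, 45.2]
eef_rot: [0.734, 0.679, -0.003, -0.003]
ft_force: [-0.9, 0.1, 0.6]
width: 94.4
finger_force: 0.0
```

>>> {"method": "arm_command", "body": {"moves": [{"grip": 1, "dp": [0, 0, 0], "turn": 0}, {"grip": 1, "dp": [0, 0, 0], "turn": 0}, {"grip": 1, "dp": [0, 0, 0], "turn": 0}, {"grip": 1, "dp": [0, 0, 0], "turn": 0}, {"grip": 1, "dp": [0, 0, 0], "turn": 0}, {"grip": 1, "dp": [0, 0, 0], "turn": 0}, {"grip": 1, "dp": [0, 0, 0], "turn": 0}, {"grip": 1, "dp": [0, 0, 0], "turn": 0}]}}

```text
time: 2.5
tool_pos: [596.5, 156.3, 49.9]
eef_rot: [0.734, 0.679, -0.0, -0.0]
ft_force: [0.2, 0.5, -0.0]
width: 33.4
finger_force: 0.0
```

>>> {"method": "arm_command", "body": {"moves": [{"grip": 1, "dp": [0, 2.5, 2], "turn": 0}, {"grip": 1, "dp": [0, 0, 0], "turn": 0}, {"grip": 1, "dp": [0, 0, 0], "turn": 0}, {"grip": 1, "dp": [0, 0, 0], "turn": 0}, {"grip": 1, "dp": [0, 0, 0], "turn": 0}]}}

```text
time: 3.0
tool_pos: [600.2, 155.9, 47.7]
eef_rot: [0.734, 0.679, 0.001, 0.001]
ft_force: [5.0, -0.1, -4.1]
width: 14.7
finger_force: 30.0
```

>>> {"method": "arm_command", "body": {"moves": [{"grip": 1, "dp": [-12, 0, 0], "turn": 0}, {"grip": 1, "dp": [-12, 0, 0], "turn": 0}, {"grip": 1, "dp": [-13, 0, 0], "turn": 0}, {"grip": 1, "dp": [-12.5, 0, 0], "turn": 0}, {"grip": 1, "dp": [0, 0, 0], "turn": 0}, {"grip": 1, "dp": [0, 0, 0], "turn": 0}]}}

```text
time: 3.6
tool_pos: [596.6, 108.1, 47.7]
eef_rot: [0.734, 0.679, 0.003, 0.0]
ft_force: [6.9, 5.9, -7.0]
width: 14.5
finger_force: 30.0
```

Run:
```python
from h import *
a,b=calibration('scene'),calibration('side')
for p,q in(((530,40),(115,124)),((440,222),(192,275))):
    o,d=ray(a,p);o2,d2=ray(b,q)
    s=np.linalg.lstsq(np.c_[d,-d2],o2-o,rcond=None)[0];print((o+s[0]*d).round(),(o2+s[1]*d2).round())
```

```text
[ 439. -144.  374.] [ 439. -143.  373.]
[ 475. -116.  -26.] [ 473. -120.  -24.]
```

>>> {"method": "arm_command", "body": {"moves": [{"grip": -1, "dp": [0, 0, 0], "turn": 0}, {"grip": -1, "dp": [0, 0, 0], "turn": 0}, {"grip": -1, "dp": [0, 0, 0], "turn": 0}, {"grip": -1, "dp": [0, 0, -40], "turn": 2.4}, {"grip": -1, "dp": [0, 0, -40], "turn": 0}, {"grip": -1, "dp": [0, 0, -20], "turn": 0}, {"grip": -1, "dp": [0, 0, 0], "turn": 0}, {"grip": -1, "dp": [0, 0, 0], "turn": 0}]}}

```text
time: 4.4
tool_pos: [594.7, 106.6, 147.2]
eef_rot: [0.748, 0.664, -0.0, -0.0]
ft_force: [-0.1, 0.5, -0.7]
width: 75.5
finger_force: 0.0
```

Run:
```python
from h import *
a,_=snap('scene','s2');b,_=snap('side','d2')
cv2.imwrite('pics/m2.png',np.hstack([cv2.resize(a,(400,300),interpolation=cv2.INTER_AREA),cv2.resize(b,(400,300),interpolation=cv2.INTER_AREA)])[:,:,::-1])
print(bot.get_state()['joint_pos'])
```

```text
[-9.98102319e-03  1.78067027e-01  1.71123836e+00 -6.24141238e-05
  1.25622485e+00  1.08783452e-01]
```

View pics/m2.png

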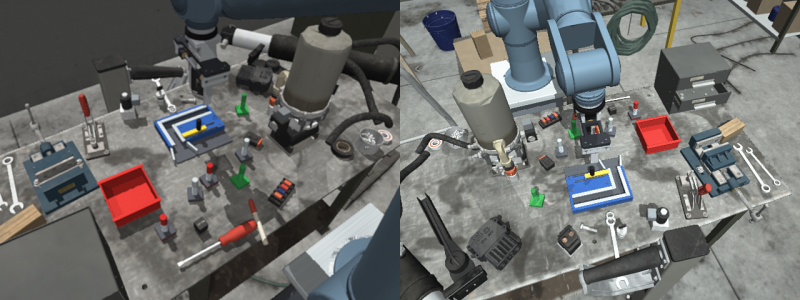

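>>> {"method": "arm_command", "body": {"moves": [{"grip": -1, "dp": [-21.5, -32, 0], "turn": 0}, {"grip": -1, "dp": [-21.5, -32, 0], "turn": 0}, {"grip": -1, "dp": [-21.5, -32, 0], "turn": 0}, {"grip": -1, "dp": [-21.2, -31.2, 0], "turn": 0}, {"grip": -1, "dp": [0, 0, 0], "turn": 0}, {"grip": -1, "dp": [0, 0, 0], "turn": 0}]}}

```text
time: 5.1
tool_pos: [457.9, 36.6, 146.7]
eef_rot: [0.748, 0.664, -0.0, -0.001]
ft_force: [0.2, -0.1, -0.2]
width: 93.9
finger_force: 0.0
```

Run:
```python
from h import *
import pickle
s=bot.get_state();im,c=snap('wrist','w3');pickle.dump(c,open('w3.pkl','wb'))
print(s['tool_pos'],s['eef_rot'],s['width'],proj(c,[458.3,36.6,76]),proj(c,[458.3,36.6,14]))
cv2.imwrite('pics/c3.png',cv2.resize(im[100:400,160:480,::-1],None,fx=2,fy=2)[:600])
```

```text
[457.87368039  36.60087444 146.68416735] [ 7.48125306e-01  6.63556910e-01 -4.82788893e-04 -7.21093552e-04] 93.89760814219363 [[317.62397012 246.35532545]] [[317.49936685 230.6711164 ]]
```

View pics/c3.png

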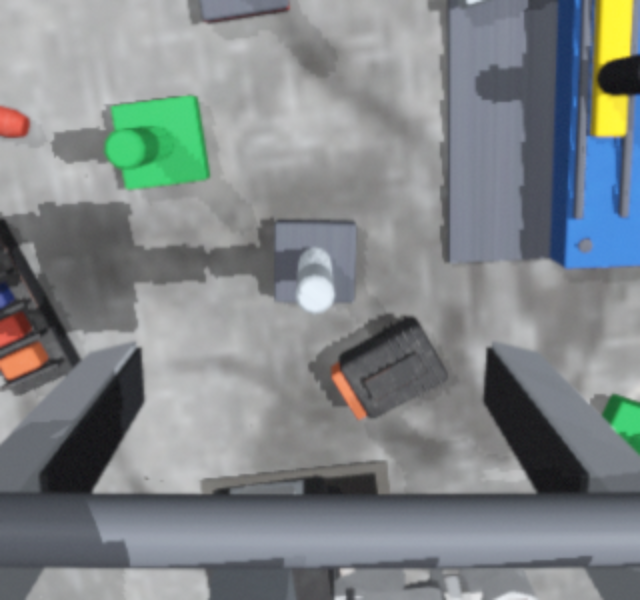

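>>> {"method": "arm_command", "body": {"moves": [{"grip": 0, "dp": [0, 0, 26], "turn": 0}, {"grip": 0, "dp": [0, 0, 26], "turn": 0}, {"grip": 0, "dp": [0, 0, 26], "turn": 0}, {"grip": 0, "dp": [0, 0, 26], "turn": 0}, {"grip": 0, "dp": [0, 0, 0], "turn": 0}, {"grip": 0, "dp": [0, 0, 0], "turn": 0}, {"grip": 0, "dp": [0, 0, 0], "turn": 0}]}}

```text
time: 5.85
tool_pos: [460.3, 36.7, 45.3]
eef_rot: [0.748, 0.664, 0.001, 0.001]
ft_force: [-0.0, -1.0, -0.1]
width: 47.4
finger_force: 0.0
```

>>> {"method": "arm_command", "body": {"moves": [{"grip": 1, "dp": [0, 0, 0], "turn": 0}, {"grip": 1, "dp": [0, 0, 0], "turn": 0}, {"grip": 1, "dp": [0, 0, 0], "turn": 0}, {"grip": 1, "dp": [0, 0, 0], "turn": 0}, {"grip": 1, "dp": [0, 0, 0], "turn": 0}, {"grip": 1, "dp": [0, 0, 0], "turn": 0}]}}

```text
time: 6.45
tool_pos: [458.8, 36.7, 44.1]
eef_rot: [0.748, 0.664, -0.0, -0.0]
ft_force: [-1.5, 0.3, 2.5]
width: 15.2
finger_force: 30.0
```

>>> {"method": "arm_command", "body": {"moves": [{"grip": 1, "dp": [0, 0, -20], "turn": 0}, {"grip": 1, "dp": [0, 0, -30], "turn": 0}, {"grip": 1, "dp": [0, 0, -30], "turn": -2.4}, {"grip": 1, "dp": [38.7, 22.3, 0], "turn": 0}, {"grip": 1, "dp": [38.7, 22.3, 0], "turn": 0}, {"grip": 1, "dp": [38.7, 22.3, 0], "turn": 0}, {"grip": 1, "dp": [38.8, 22.4, 0], "turn": 0}, {"grip": 1, "dp": [0, 0, 0], "turn": 0}]}}

```text
time: 7.25
tool_pos: [561.1, 187.8, 122.8]
eef_rot: [0.732, 0.681, 0.0, -0.0]
ft_force: [-0.0, -0.7, -2.1]
width: 15.0
finger_force: 30.0
```

>>> {"method": "arm_command", "body": {"moves": [{"grip": 1, "dp": [0, 0, 0], "turn": 0}, {"grip": 1, "dp": [0, 0, 0], "turn": 0}]}}

```text
time: 7.45
tool_pos: [558.7, 183.6, 123.1]
eef_rot: [0.734, 0.679, -0.001, -0.0]
ft_force: [-0.6, 0.5, -2.1]
width: 14.7
finger_force: 30.0
```

Run:
```python
from h import *
s=bot.get_state();im,c=snap('wrist','w4')
print(s['tool_pos'],s['eef_rot'],s['width'],proj(c,[*s['tool_pos'][:2],14+s['tool_pos'][2]-44]))
cv2.imwrite('pics/c4.png',im[60:460,60:580,::-1])
```

```text
[558.74427767 183.64705969 123.07311419] [ 7.33867927e-01  6.79291626e-01 -7.63942544e-04 -4.10979520e-04] 14.721886249235869 [[317.08773369 260.95463435]]
```

View pics/c4.png

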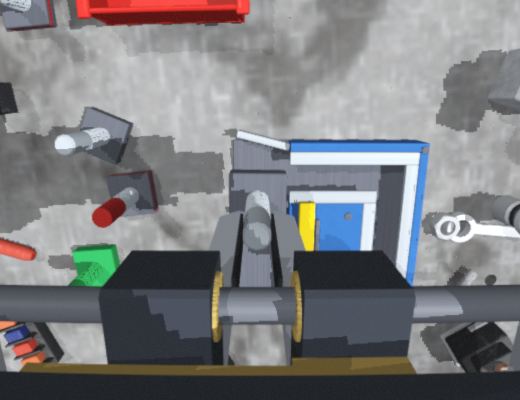

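>>> {"method": "arm_command", "body": {"moves": [{"grip": 1, "dp": [0.5, 1, 24], "turn": 0}, {"grip": 1, "dp": [0, 0, 24], "turn": 0}, {"grip": 1, "dp": [0, 0, 16], "turn": 0}, {"grip": 1, "dp": [0, 0, 7], "turn": 0}, {"grip": 1, "dp": [0, 0, 0], "turn": 0}, {"grip": 1, "dp": [0, 0, 0], "turn": 0}]}}

```text
time: 8.1
tool_pos: [561.5, 184.6, 53.9]
eef_rot: [0.734, 0.679, 0.001, 0.0]
ft_force: [0.5, -0.0, -2.0]
width: 15.0
finger_force: 30.0
```

>>> {"method": "arm_command", "body": {"moves": [{"grip": 1, "dp": [0, 0, 1], "turn": 0}, {"grip": 1, "dp": [0, 0, 0], "turn": 0}, {"grip": 1, "dp": [0, 0, 0], "turn": 0}]}}

```text
time: 8.4
tool_pos: [561.1, 184.8, 52.5]
eef_rot: [0.734, 0.679, 0.0, 0.0]
ft_force: [-1.0, -0.2, -2.5]
width: 14.7
finger_force: 30.0
```

>>> {"method": "arm_command", "body": {"moves": [{"grip": 1, "dp": [0, 0, 1.5], "turn": 0}, {"grip": 1, "dp": [0, 0, 0], "turn": 0}, {"grip": 1, "dp": [0, 0, 0], "turn": 0}]}}

```text
time: 8.7
tool_pos: [560.7, 184.7, 50.3]
eef_rot: [0.734, 0.679, -0.0, -0.0]
ft_force: [-0.0, -0.2, -2.0]
width: 14.5
finger_force: 30.0
```

Slide in toward the corner: 116 mm remaining at about block x = -61.

>>> {"method": "arm_command", "body": {"moves": [{"grip": 1, "dp": [0, 14, 0], "turn": 0}, {"grip": 1, "dp": [0, 14, 0], "turn": 0}, {"grip": 1, "dp": [0, 14, 0], "turn": 0}, {"grip": 1, "dp": [0, 14, 0], "turn": 0}, {"grip": 1, "dp": [0, 0, 0], "turn": 0}]}}

```text
time: 9.2
tool_pos: [618.0, 180.1, 50.7]
eef_rot: [0.734, 0.679, 0.001, 0.0]
ft_force: [0.0, -0.2, -1.6]
width: 15.1
finger_force: 30.0
```

>>> {"method": "arm_command", "body": {"moves": [{"grip": 1, "dp": [0, 15, 0], "turn": 0}, {"grip": 1, "dp": [0, 15, 0], "turn": 0}, {"grip": 1, "dp": [0, 15, 0], "turn": 0}, {"grip": 1, "dp": [0, 14, 0], "turn": 0}, {"grip": 1, "dp": [0, 0, 0], "turn": 0}, {"grip": 1, "dp": [0, 0, 0], "turn": 0}]}}

```text
time: 9.8
tool_pos: [674.4, 176.0, 50.0]
eef_rot: [0.734, 0.679, -0.0, -0.0]
ft_force: [-0.2, -0.3, -1.4]
width: 14.9
finger_force: 30.0
```

>>> {"method": "arm_command", "body": {"moves": [{"grip": 1, "dp": [-13, 1, 0], "turn": 0}, {"grip": 1, "dp": [-13, 0, 0], "turn": 0}, {"grip": 1, "dp": [-13, 0, 0], "turn": 0}, {"grip": 1, "dp": [-13, 0, 0], "turn": 0}, {"grip": 1, "dp": [-13, 0, 0], "turn": 0}, {"grip": 1, "dp": [0, 0, 0], "turn": 0}]}}

```text
time: 10.4
tool_pos: [671.4, 108.4, 50.8]
eef_rot: [0.735, 0.678, -0.0, 0.0]
ft_force: [0.7, 0.6, 0.2]
width: 0.5
finger_force: 0.0
```

>>> {"method": "arm_command", "body": {"moves": [{"grip": 1, "dp": [0, 0, -30], "turn": 0}, {"grip": 1, "dp": [0, 0, -40], "turn": 0}, {"grip": -1, "dp": [0, 0, -30], "turn": 0}, {"grip": -1, "dp": [-30, 0, 0], "turn": 0}, {"grip": -1, "dp": [0, 0, 0], "turn": 0}, {"grip": -1, "dp": [0, 0, 0], "turn": 0}]}}

```text
time: 11.0
tool_pos: [668.8, 80.5, 150.1]
eef_rot: [0.734, 0.679, -0.0, -0.0]
ft_force: [0.3, 0.4, -1.4]
width: 29.1
finger_force: 0.0
```

Run:
```python
from h import *
import pickle
s=bot.get_state();im,c=snap('wrist','w5');pickle.dump(c,open('w5.pkl','wb'))
print(s['tool_pos'],s['width'])
B=lambda x,y,z:[616.5+x*.9971+y*.0768,114.7-x*.0768+y*.9971,z]
for p in((54.5,65,81),(54.5,20,81),(54.5,65,28),(54.5,-20,81)):print(p,proj(c,B(*p)))
cv2.imwrite('pics/c5.png',im[0:400,60:580,::-1])
```

```text
[668.78739622  80.50163637 150.12491795] 29.070077057162685
(54.5, 65, 81) [[316.39461758 122.19924868]]
(54.5, 20, 81) [[316.54429666 183.63353512]]
(54.5, 65, 28) [[316.42171352 128.24152999]]
(54.5, -20, 81) [[316.66817342 234.58168701]]
```

View pics/c5.png

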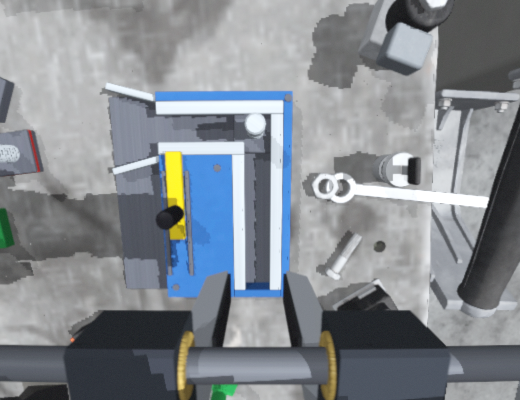

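>>> {"method": "arm_command", "body": {"moves": [{"grip": 0, "dp": [32, 0, 0], "turn": 0}, {"grip": 0, "dp": [32, 0, 0], "turn": 0}, {"grip": 0, "dp": [29.6, 0, 0], "turn": 0}, {"grip": 0, "dp": [0, 0, 0], "turn": 0}, {"grip": 0, "dp": [0, 0, 34], "turn": 0}, {"grip": 0, "dp": [0, 0, 34], "turn": 0}, {"grip": 0, "dp": [0, 0, 32], "turn": 0}, {"grip": 0, "dp": [0, 0, 0], "turn": 0}]}}

```text
time: 11.85
tool_pos: [671.4, 173.6, 43.8]
eef_rot: [0.734, 0.679, -0.005, -0.004]
ft_force: [1.1, 0.4, -0.7]
width: 47.2
finger_force: 0.0
```

>>> {"method": "arm_command", "body": {"moves": [{"grip": 1, "dp": [0, 0, 0], "turn": 0}, {"grip": 1, "dp": [0, 0, 0], "turn": 0}, {"grip": 1, "dp": [0, 0, 0], "turn": 0}, {"grip": 1, "dp": [0, 0, 0], "turn": 0}, {"grip": 1, "dp": [0, 0, 0], "turn": 0}, {"grip": 1, "dp": [0, 0, -1], "turn": 0}, {"grip": 1, "dp": [0, 0, 0], "turn": 0}]}}

```text
time: 12.55
tool_pos: [676.6, 174.5, 52.0]
eef_rot: [0.734, 0.679, 0.0, 0.0]
ft_force: [-0.8, -0.4, 2.4]
width: 15.1
finger_force: 30.0
```

>>> {"method": "arm_command", "body": {"moves": [{"grip": 1, "dp": [-13, 0, 0], "turn": 0}, {"grip": 1, "dp": [-13, 0, 0], "turn": 0}, {"grip": 1, "dp": [-13, 0, 0], "turn": 0}, {"grip": 1, "dp": [-13, 0, 0], "turn": 0}, {"grip": 1, "dp": [-13, 0, 0], "turn": 0}, {"grip": 1, "dp": [0, 0, 0], "turn": 0}]}}

```text
time: 13.15
tool_pos: [671.2, 107.2, 51.2]
eef_rot: [0.735, 0.678, -0.0, -0.0]
ft_force: [0.6, 0.3, -0.8]
width: 0.6
finger_force: 0.0
```

>>> {"method": "arm_command", "body": {"moves": [{"grip": 1, "dp": [-13, 0, 0], "turn": 0}, {"grip": 1, "dp": [-13, 0, 0], "turn": 0}, {"grip": 1, "dp": [-13, 0, 0], "turn": 0}, {"grip": 1, "dp": [-13, 0, 0], "turn": 0}, {"grip": 1, "dp": [-12, 0, 0], "turn": 0}, {"grip": 1, "dp": [0, 0, 0], "turn": 0}, {"grip": 1, "dp": [0, 0, 0], "turn": 0}]}}

```text
time: 13.85
tool_pos: [666.4, 45.5, 51.4]
eef_rot: [0.734, 0.679, 0.0, -0.0]
ft_force: [-0.2, 0.7, -0.3]
width: 0.7
finger_force: 0.0
```

>>> {"method": "arm_command", "body": {"moves": [{"grip": 1, "dp": [0, 0, -30], "turn": 0}, {"grip": 1, "dp": [0, 0, -30], "turn": 0}, {"grip": 1, "dp": [0, 0, -30], "turn": 0}, {"grip": 1, "dp": [0, 0, 0], "turn": 0}, {"grip": 1, "dp": [0, 0, 0], "turn": 0}, {"grip": 1, "dp": [0, 0, 0], "turn": 0}]}}

```text
time: 14.45
tool_pos: [665.2, 46.2, 139.3]
eef_rot: [0.734, 0.68, -0.001, -0.001]
ft_force: [-0.6, 0.0, -0.5]
width: 0.6
finger_force: 0.0
```

Run:
```python
from h import *
import pickle
s=bot.get_state();im,c=snap('wrist','w6');pickle.dump(c,open('w6.pkl','wb'))
print(s['tool_pos'],s['width'])
B=lambda x,y,z:[616.5+x*.9971+y*.0768,114.7-x*.0768+y*.9971,z]
for p in((54.5,65,81),(54.5,45,81),(54.5,65,28),(54.5,45,28)):print(p,proj(c,B(*p)))
cv2.imwrite('pics/c6.png',cv2.resize(im[0:200,190:390,::-1],None,fx=3,fy=3,interpolation=cv2.INTER_CUBIC))
```

```text
[665.17274921  46.19713084 139.31417503] 0.5599672258411847
(54.5, 65, 81) [[318.28900217  68.42576454]]
(54.5, 45, 81) [[318.27190676  99.06840312]]
(54.5, 65, 28) [[318.14392024  84.32872081]]
(54.5, 45, 28) [[318.13141923 109.41916422]]
```

View pics/c6.png

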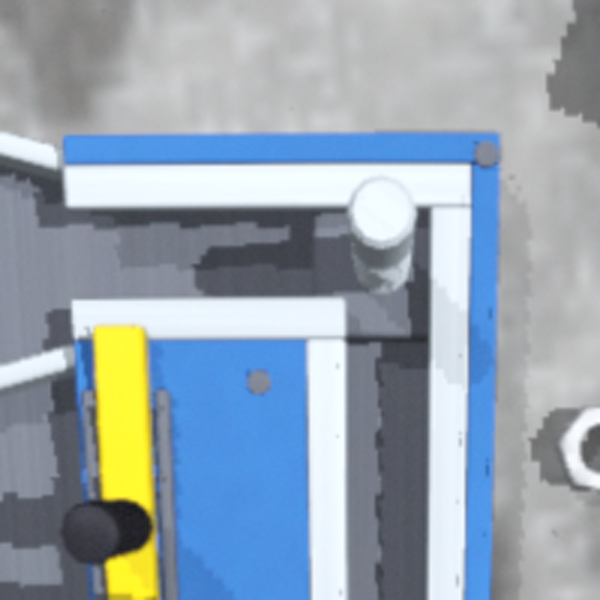

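>>> {"method": "arm_command", "body": {"moves": [{"grip": 0, "dp": [32, 0, -5], "turn": 0}, {"grip": 0, "dp": [32, 0, 0], "turn": 0}, {"grip": 0, "dp": [32, 0, 0], "turn": 0}, {"grip": 0, "dp": [32, 0, 0], "turn": 0}, {"grip": 0, "dp": [0, 0, 0], "turn": 0}, {"grip": 0, "dp": [0, 0, 30], "turn": 0}, {"grip": 0, "dp": [0, 0, 35], "turn": 0}, {"grip": 0, "dp": [0, 0, 30], "turn": 0}]}}

```text
time: 15.3
tool_pos: [674.9, 172.4, 48.4]
eef_rot: [0.734, 0.679, -0.001, -0.001]
ft_force: [0.1, -0.2, -0.4]
width: 47.0
finger_force: 0.0
```

>>> {"method": "arm_command", "body": {"moves": [{"grip": 0, "dp": [0, 0, 0], "turn": 0}, {"grip": 0, "dp": [0, 0, 0], "turn": 0}, {"grip": 1, "dp": [0, 0, 0], "turn": 0}, {"grip": 1, "dp": [0, 0, 0], "turn": 0}, {"grip": 1, "dp": [0, 0, 0], "turn": 0}, {"grip": 1, "dp": [0, 0, 0], "turn": 0}, {"grip": 1, "dp": [0, 0, 0], "turn": 0}, {"grip": 1, "dp": [0, 0, 0], "turn": 0}]}}

```text
time: 16.1
tool_pos: [676.4, 173.5, 52.2]
eef_rot: [0.734, 0.679, 0.0, 0.0]
ft_force: [-1.7, 0.3, 4.5]
width: 14.8
finger_force: 30.0
```

>>> {"method": "arm_command", "body": {"moves": [{"grip": 1, "dp": [0, 1.5, -1], "turn": 0}, {"grip": 1, "dp": [0, 1.5, 0], "turn": 0}, {"grip": 1, "dp": [0, 0, 0], "turn": 0}, {"grip": 1, "dp": [0, 0, 0], "turn": 0}]}}

```text
time: 16.5
tool_pos: [678.7, 173.3, 52.6]
eef_rot: [0.734, 0.679, -0.001, -0.001]
ft_force: [-3.8, 1.0, 5.8]
width: 14.6
finger_force: 30.3
```

>>> {"method": "arm_command", "body": {"moves": [{"grip": 1, "dp": [0, 1, -1.5], "turn": 0}, {"grip": 1, "dp": [0, 0, 0], "turn": 0}, {"grip": 1, "dp": [0, 0, 0], "turn": 0}]}}

```text
time: 16.8
tool_pos: [680.1, 172.9, 53.1]
eef_rot: [0.734, 0.679, -0.0, -0.0]
ft_force: [0.7, -0.4, -3.0]
width: 15.1
finger_force: 30.0
```

>>> {"method": "arm_command", "body": {"moves": [{"grip": 1, "dp": [-3, 0, 0], "turn": 0}, {"grip": 1, "dp": [-2, 0, 0], "turn": 0}, {"grip": 1, "dp": [0, 0, 0], "turn": 0}]}}

```text
time: 17.1
tool_pos: [679.8, 167.7, 53.7]
eef_rot: [0.734, 0.679, -0.0, 0.0]
ft_force: [-0.6, 0.6, -2.6]
width: 14.8
finger_force: 30.0
```

>>> {"method": "arm_command", "body": {"moves": [{"grip": 1, "dp": [-8, 0, 0], "turn": 0}, {"grip": 1, "dp": [-8, 0, 0], "turn": 0}, {"grip": 1, "dp": [-8, 0, 0], "turn": 0}, {"grip": 1, "dp": [0, 0, 0], "turn": 0}]}}

```text
time: 17.5
tool_pos: [678.0, 142.7, 53.9]
eef_rot: [0.734, 0.679, -0.0, 0.0]
ft_force: [0.0, -1.3, -1.9]
width: 14.6
finger_force: 30.0
```

>>> {"method": "arm_command", "body": {"moves": [{"grip": 1, "dp": [-12, 0, 0], "turn": 0}, {"grip": 1, "dp": [-12, 0, 0], "turn": 0}, {"grip": 1, "dp": [-12, 0, 0], "turn": 0}, {"grip": 1, "dp": [-12, 0, 0], "turn": 0}, {"grip": 1, "dp": [-12, 0, 0], "turn": 0}, {"grip": 1, "dp": [-12, 0, 0], "turn": 0}, {"grip": 1, "dp": [-12, 0, 0], "turn": 0}, {"grip": 1, "dp": [0, 0, 0], "turn": 0}]}}

```text
time: 18.3
tool_pos: [671.5, 58.6, 53.9]
eef_rot: [0.734, 0.679, -0.0, 0.0]
ft_force: [0.0, 0.4, -2.0]
width: 14.6
finger_force: 30.0
```

>>> {"method": "arm_command", "body": {"moves": [{"grip": 1, "dp": [-6, 0, 0], "turn": 0}, {"grip": 1, "dp": [0, 0, 0], "turn": 0}, {"grip": 1, "dp": [0, 0, 2], "turn": 0}, {"grip": 1, "dp": [0, 0, 1], "turn": 0}, {"grip": 1, "dp": [0, 0, 0], "turn": 0}]}}

```text
time: 18.8
tool_pos: [671.6, 54.8, 52.2]
eef_rot: [0.733, 0.68, 0.0, 0.0]
ft_force: [-2.5, -0.8, 4.7]
width: 14.5
finger_force: 30.0
```

>>> {"method": "arm_command", "body": {"moves": [{"grip": 0, "dp": [0, 0, 0], "turn": 0}, {"grip": 0, "dp": [0, 0, 0], "turn": 0}, {"grip": 0, "dp": [0, 0, 0], "turn": 0}, {"grip": 0, "dp": [0, 0, 0], "turn": 0}, {"grip": 0, "dp": [0, 0, -30], "turn": 0}, {"grip": 0, "dp": [0, 0, -35], "turn": 0}, {"grip": 0, "dp": [0, 0, -35], "turn": 0}, {"grip": 0, "dp": [0, 0, 0], "turn": 0}]}}

```text
time: 19.6
tool_pos: [674.8, 54.2, 157.6]
eef_rot: [0.734, 0.679, 0.004, 0.004]
ft_force: [-0.1, 0.4, 0.5]
width: 46.9
finger_force: 0.0
```

>>> {"method": "arm_command", "body": {"moves": [{"grip": 0, "dp": [22.4, -37.3, 0], "turn": 0}, {"grip": 0, "dp": [22.4, -37.3, 0], "turn": 0}, {"grip": 0, "dp": [22.4, -37.3, 0], "turn": 0}, {"grip": 0, "dp": [22.4, -37.3, 0], "turn": 0}, {"grip": 0, "dp": [22.4, -37.3, 0], "turn": 0}, {"grip": 0, "dp": [22.4, -37.3, 0], "turn": 0}, {"grip": 0, "dp": [22.4, -37.3, 0], "turn": 0}, {"grip": 0, "dp": [0, 0, 0], "turn": 8}]}}

```text
time: 20.4
tool_pos: [418.6, 232.8, 149.5]
eef_rot: [0.779, 0.627, -0.001, -0.001]
ft_force: [0.2, 0.4, 0.7]
width: 46.9
finger_force: 0.0
```

>>> {"method": "arm_command", "body": {"moves": [{"grip": 0, "dp": [0, 0, 0], "turn": 8}, {"grip": 0, "dp": [0, 0, 0], "turn": 8}, {"grip": 0, "dp": [0, 0, 0], "turn": 0}, {"grip": 0, "dp": [0, 0, 0], "turn": 0}]}}

```text
time: 20.8
tool_pos: [422.4, 230.7, 150.3]
eef_rot: [0.858, 0.513, -0.0, -0.0]
ft_force: [-0.6, 0.7, 0.3]
width: 47.2
finger_force: 0.0
```

Run:
```python
from h import *
import pickle
s=bot.get_state();im,c=snap('wrist','w7');pickle.dump(c,open('w7.pkl','wb'))
snap('side','d7')
print(s['tool_pos'],s['width'],s['eef_rot'])
for p in((423.4,231.1,76),(423.4,231.1,14),(440,174.5,14),(375.7,347.3,14)):print(p,proj(c,p))
cv2.imwrite('pics/c7.png',im[0:400,60:580,::-1])
```

```text
[422.41585437 230.67758966 150.25738484] 47.24272254298222 [ 8.58225143e-01  5.13273176e-01 -4.82430528e-04 -1.33038642e-04]
(423.4, 231.1, 76) [[317.94123699 244.12216578]]
(423.4, 231.1, 14) [[317.70809126 228.93702816]]
(440, 174.5, 14) [[358.39564768 269.39626088]]
(375.7, 347.3, 14) [[214.42185901 145.79772756]]
```

View pics/c7.png

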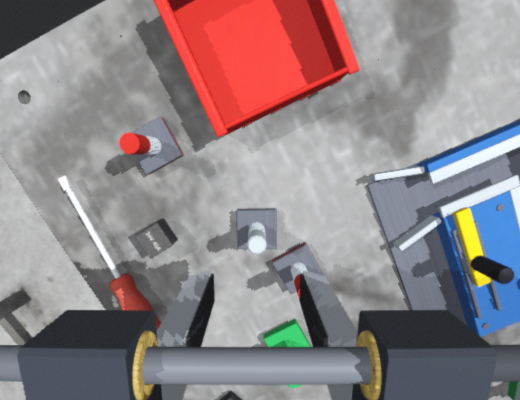

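>>> {"method": "arm_command", "body": {"moves": [{"grip": 0, "dp": [0, 0.6, 26], "turn": 0}, {"grip": 0, "dp": [0, 0, 28], "turn": 0}, {"grip": 0, "dp": [0, 0, 28], "turn": 0}, {"grip": 0, "dp": [0, 0, 24], "turn": 0}, {"grip": 0, "dp": [0, 0, 0], "turn": 0}, {"grip": 0, "dp": [0, 0, 0], "turn": 0}, {"grip": 0, "dp": [0, 0, 0], "turn": 0}]}}

```text
time: 21.6
tool_pos: [424.6, 230.9, 46.5]
eef_rot: [0.859, 0.512, 0.001, 0.0]
ft_force: [0.9, 0.5, -0.1]
width: 46.9
finger_force: 0.0
```

>>> {"method": "arm_command", "body": {"moves": [{"grip": 1, "dp": [0, 0, 0], "turn": 0}, {"grip": 1, "dp": [0, 0, 0], "turn": 0}, {"grip": 1, "dp": [0, 0, 0], "turn": 0}, {"grip": 1, "dp": [0, 0, 0], "turn": 0}, {"grip": 1, "dp": [0, 0, 0], "turn": 0}, {"grip": 1, "dp": [0, 0, 0], "turn": 0}]}}

```text
time: 22.2
tool_pos: [423.3, 230.6, 45.1]
eef_rot: [0.859, 0.512, 0.0, -0.0]
ft_force: [-1.5, 0.3, 2.5]
width: 15.3
finger_force: 30.0
```

>>> {"method": "arm_command", "body": {"moves": [{"grip": 1, "dp": [0, 0, -20], "turn": 0}, {"grip": 1, "dp": [0, 0, -30], "turn": 0}, {"grip": 1, "dp": [0, 0, -30], "turn": -8}, {"grip": 1, "dp": [0, 0, -5], "turn": -8}, {"grip": 1, "dp": [0, 0, 0], "turn": -8}, {"grip": 1, "dp": [0, 0, 0], "turn": 0}]}}

```text
time: 22.8
tool_pos: [423.0, 230.4, 129.6]
eef_rot: [0.734, 0.679, -0.0, -0.0]
ft_force: [0.6, 0.1, -2.3]
width: 14.9
finger_force: 30.0
```

>>> {"method": "arm_command", "body": {"moves": [{"grip": 1, "dp": [-8.8, 35.2, 0], "turn": 0}, {"grip": 1, "dp": [-8.8, 35.2, 0], "turn": 0}, {"grip": 1, "dp": [-8.8, 35.2, 0], "turn": 0}, {"grip": 1, "dp": [-8.8, 35.2, 0], "turn": 0}, {"grip": 1, "dp": [0, 0, 0], "turn": 0}, {"grip": 1, "dp": [0, 0, 0], "turn": 0}, {"grip": 1, "dp": [0, 0, 0], "turn": 0}]}}

```text
time: 23.5
tool_pos: [559.6, 184.9, 129.0]
eef_rot: [0.734, 0.679, -0.001, -0.001]
ft_force: [0.8, -0.9, -2.1]
width: 14.6
finger_force: 30.0
```

>>> {"method": "arm_command", "body": {"moves": [{"grip": 1, "dp": [0, 0.5, 25], "turn": 0}, {"grip": 1, "dp": [0, 0, 25], "turn": 0}, {"grip": 1, "dp": [0, 0, 18], "turn": 0}, {"grip": 1, "dp": [0, 0, 9.5], "turn": 0}, {"grip": 1, "dp": [0, 0, 0], "turn": 0}, {"grip": 1, "dp": [0, 0, 0], "turn": 0}, {"grip": 1, "dp": [0, 0, 0], "turn": 0}]}}

```text
time: 24.2
tool_pos: [562.3, 184.8, 53.7]
eef_rot: [0.734, 0.679, 0.001, 0.001]
ft_force: [-1.5, 0.2, -1.5]
width: 15.0
finger_force: 30.0
```

>>> {"method": "arm_command", "body": {"moves": [{"grip": 1, "dp": [0, 0, 2], "turn": 0}, {"grip": 1, "dp": [0, 14, 0], "turn": 0}, {"grip": 1, "dp": [0, 14, 0], "turn": 0}, {"grip": 1, "dp": [0, 14, 0], "turn": 0}, {"grip": 1, "dp": [0, 14, 0], "turn": 0}, {"grip": 1, "dp": [0, 0, 0], "turn": 0}]}}

```text
time: 24.8
tool_pos: [619.0, 180.0, 51.1]
eef_rot: [0.734, 0.679, 0.001, 0.001]
ft_force: [-0.3, 0.2, -1.9]
width: 15.1
finger_force: 30.0
```

>>> {"method": "arm_command", "body": {"moves": [{"grip": 1, "dp": [0, 14, 0], "turn": 0}, {"grip": 1, "dp": [0, 14, 0], "turn": 0}, {"grip": 1, "dp": [0, 14, 0], "turn": 0}, {"grip": 1, "dp": [0, 13, 0], "turn": 0}, {"grip": 1, "dp": [0, 5, 0], "turn": 0}, {"grip": 1, "dp": [0, 0, 0], "turn": 0}, {"grip": 1, "dp": [0, 0, 0], "turn": 0}]}}

```text
time: 25.5
tool_pos: [676.3, 175.8, 50.2]
eef_rot: [0.734, 0.679, -0.0, -0.0]
ft_force: [-1.1, -0.5, -0.8]
width: 15.0
finger_force: 30.0
```

>>> {"method": "arm_command", "body": {"moves": [{"grip": 1, "dp": [0, 3, -1], "turn": 0}, {"grip": 1, "dp": [0, 0, 0], "turn": 0}, {"grip": 1, "dp": [-4, 0, 0], "turn": 0}, {"grip": 1, "dp": [-4, 0, 0], "turn": 0}, {"grip": 1, "dp": [0, 0, 0], "turn": 0}]}}

```text
time: 26.0
tool_pos: [678.8, 167.2, 51.1]
eef_rot: [0.734, 0.679, -0.0, -0.001]
ft_force: [-3.0, 0.6, -1.8]
width: 15.2
finger_force: 30.0
```

>>> {"method": "arm_command", "body": {"moves": [{"grip": 1, "dp": [-8, 0, 0], "turn": 0}, {"grip": 1, "dp": [-8, 0, 0], "turn": 0}, {"grip": 1, "dp": [-8, 0, 0], "turn": 0}, {"grip": 1, "dp": [0, 0, 0], "turn": 0}]}}

```text
time: 26.4
tool_pos: [677.2, 142.2, 51.2]
eef_rot: [0.734, 0.679, -0.001, -0.0]
ft_force: [-3.5, 2.0, -1.4]
width: 15.2
finger_force: 30.0
```

>>> {"method": "arm_command", "body": {"moves": [{"grip": 1, "dp": [-9, 0, 0], "turn": 0}, {"grip": 1, "dp": [-9, 0, 0], "turn": 0}, {"grip": 1, "dp": [-9, 0, 0], "turn": 0}, {"grip": 1, "dp": [-9, 0, 0], "turn": 0}, {"grip": 1, "dp": [0, 0, 0], "turn": 0}, {"grip": 1, "dp": [0, 0, 2], "turn": 0}, {"grip": 1, "dp": [0, 0, 0], "turn": 0}]}}

```text
time: 27.1
tool_pos: [674.9, 107.4, 49.7]
eef_rot: [0.734, 0.68, -0.0, 0.0]
ft_force: [-4.7, 0.8, 0.4]
width: 14.8
finger_force: 30.1
```

>>> {"method": "arm_command", "body": {"moves": [{"grip": 0, "dp": [0, 0, 0], "turn": 0}, {"grip": 0, "dp": [0, 0, 0], "turn": 0}, {"grip": 0, "dp": [0, 0, 0], "turn": 0}, {"grip": 0, "dp": [0, 0, 0], "turn": 0}, {"grip": 0, "dp": [0, 0, -30], "turn": 0}, {"grip": 0, "dp": [0, 0, -35], "turn": 0}, {"grip": 0, "dp": [0, 0, -35], "turn": 0}, {"grip": 0, "dp": [0, 0, 0], "turn": 0}]}}

```text
time: 27.9
tool_pos: [679.2, 107.6, 156.6]
eef_rot: [0.734, 0.679, 0.004, 0.004]
ft_force: [0.8, 0.1, 0.0]
width: 47.2
finger_force: 0.0
```

>>> {"method": "arm_command", "body": {"moves": [{"grip": 0, "dp": [-2.6, -39, 0], "turn": 0}, {"grip": 0, "dp": [-2.6, -39, 0], "turn": 0}, {"grip": 0, "dp": [0, 0, 0], "turn": 0}, {"grip": 0, "dp": [0, 0, 0], "turn": 0}, {"grip": 0, "dp": [0, 0, 0], "turn": 0}]}}

```text
time: 28.4
tool_pos: [598.0, 108.3, 149.7]
eef_rot: [0.734, 0.679, 0.001, 0.001]
ft_force: [0.1, -0.1, 0.7]
width: 47.3
finger_force: 0.0
```

Run:
```python
from h import *
s=bot.get_state();im,c=snap('wrist','w8');sd,_=snap('side','d8')
print(s['tool_pos'],s['width'],proj(c,[596.6,108.1,77]))
cv2.imwrite('pics/m8.png',np.hstack([cv2.resize(im[60:360,120:520],(480,360)),sd[200:380,220:380].repeat(2,0).repeat(2,1)])[:,:,::-1])
```

```text
[597.98002017 108.30624138 149.72846411] 47.29238338002096 [[315.12404807 246.13771491]]
```

View pics/m8.png

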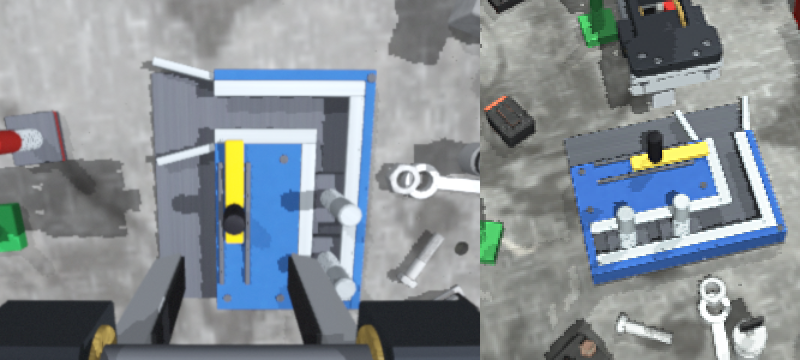

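Run:
```python
from h import *
import pickle
c8=calibration('wrist')
xa=np.array([.9971,-.0768]);ya=np.array([.0768,.9971]);o=np.array([617.5,114.7])
def f(name,c,roi):
    im=cv2.imread(f'pics/{name}.png');H,S,V=cv2.split(cv2.cvtColor(im,cv2.COLOR_BGR2HSV))
    m=(H>20)&(H<35)&(S>120)&(V>100)
    x0,y0,x1,y1=roi
    p=np.argwhere(m[y0:y1,x0:x1])[:,::-1]+[x0,y0]
    for z in (37,):
        P=np.array([onz(c,q,z)[:2] for q in p])-o
        u,v=P@xa,P@ya
        print(name,len(p),'x',np.percentile(u,[2,50,98]).round(1),'y',np.percentile(v,[.3,2,98,99.7]).round(1))
f('w1',pickle.load(open('w1.pkl','rb')),(340,130,440,260))
f('w8',c8,(250,140,400,300))
for n,roi in(('w5',(200,130,300,270)),('w6',(190,90,270,220))):f(n,pickle.load(open(n+'.pkl','rb')),roi)
c=calibration('side')
f('side0',c,(300,255,370,295));f('d8',c,(280,250,360,310));f('d2',c,(280,250,370,310))
```

```text
w1 750 x [-28.  -21.4 -14.2] y [14.1 15.3 91.3 92.4]
w8 928 x [-26.8 -20.4 -14. ] y [-32.8 -31.8  44.1  44.9]
w5 1161 x [-27.1 -19.7 -13. ] y [-32.8 -31.8  43.8  44.6]
w6 1403 x [-27.2 -19.7 -12.8] y [-33.5 -31.8  43.6  44.4]
side0 242 x [-27.4 -18.8 -11. ] y [14.1 15.5 91.1 92.4]
d8 246 x [-27.3 -18.7 -11. ] y [-33.2 -31.6  43.2  44.5]
d2 246 x [-27.3 -18.7 -11. ] y [-33.2 -31.6  43.2  44.5]
```

>>> {"method": "arm_command", "body": {"moves": [{"grip": 0, "dp": [0, 0, 34], "turn": 0}, {"grip": 0, "dp": [0, 0, 34], "turn": 0}, {"grip": 0, "dp": [0, 0, 32], "turn": 0}, {"grip": 0, "dp": [0, 0, 0], "turn": 0}, {"grip": 0, "dp": [0, 0, 0], "turn": 0}, {"grip": 1, "dp": [0, 0, 0], "turn": 0}, {"grip": 1, "dp": [0, 0, 0], "turn": 0}, {"grip": 1, "dp": [0, 0, 0], "turn": 0}]}}

```text
time: 29.3
tool_pos: [597.9, 108.5, 51.1]
eef_rot: [0.734, 0.679, 0.001, 0.001]
ft_force: [0.6, -0.0, 0.6]
width: 26.7
finger_force: 0.0
```

>>> {"method": "arm_command", "body": {"moves": [{"grip": 1, "dp": [0, 0, 0], "turn": 0}, {"grip": 1, "dp": [0, 0, 0], "turn": 0}, {"grip": 1, "dp": [12, 0, 0], "turn": 0}, {"grip": 1, "dp": [12, 0, 0], "turn": 0}, {"grip": 1, "dp": [12, 0, 0], "turn": 0}, {"grip": 1, "dp": [12.5, 0, 0], "turn": 0}, {"grip": 1, "dp": [0, 0, 0], "turn": 0}, {"grip": 1, "dp": [0, 0, 0], "turn": 0}]}}

```text
time: 30.1
tool_pos: [600.5, 157.8, 50.1]
eef_rot: [0.734, 0.68, 0.0, -0.0]
ft_force: [-2.1, 1.9, 5.8]
width: 14.5
finger_force: 30.0
```

>>> {"method": "arm_command", "body": {"moves": [{"grip": 0, "dp": [0, 0, 0], "turn": 0}, {"grip": 0, "dp": [0, 0, 0], "turn": 0}, {"grip": 0, "dp": [0, 0, 0], "turn": 0}, {"grip": 0, "dp": [0, 0, 0], "turn": 0}, {"grip": 0, "dp": [0, 0, -30], "turn": 0}, {"grip": 0, "dp": [0, 0, -35], "turn": 0}, {"grip": 0, "dp": [0, 0, -35], "turn": 0}, {"grip": 0, "dp": [0, 0, 0], "turn": 0}]}}

```text
time: 30.9
tool_pos: [604.2, 157.1, 155.6]
eef_rot: [0.734, 0.679, 0.004, 0.003]
ft_force: [0.0, 0.0, 0.0]
width: 46.9
finger_force: 0.0
```

>>> {"method": "arm_command", "body": {"moves": [{"grip": 0, "dp": [0.9, -32.3, 0], "turn": 0}, {"grip": 0, "dp": [0.9, -32.3, 0], "turn": 0}, {"grip": 0, "dp": [0.9, -32.3, 0], "turn": 0}, {"grip": 0, "dp": [0.9, -32.3, 0], "turn": 0}, {"grip": 0, "dp": [0.9, -32.3, 0], "turn": 0}, {"grip": 0, "dp": [0, 0, 0], "turn": 0}, {"grip": 0, "dp": [0, 0, 0], "turn": 0}, {"grip": 0, "dp": [0, 0, 0], "turn": 0}]}}

```text
time: 31.7
tool_pos: [440.7, 173.5, 149.4]
eef_rot: [0.734, 0.679, 0.0, 0.0]
ft_force: [-0.3, -0.5, -0.6]
width: 46.9
finger_force: 0.0
```

```bash
cat > chk.py <<'E'
from h import *
import sys
s=bot.get_state();im,c=snap('wrist',sys.argv[1]);sd,cs=snap('side','d'+sys.argv[1])
print(s['tool_pos'].round(1),s['width'].round(1))
xa=np.array([.9971,-.0768]);ya=np.array([.0768,.9971]);o=np.array([617.5,114.7])
H,S,V=cv2.split(cv2.cvtColor(sd,cv2.COLOR_RGB2HSV));m=(H>20)&(H<35)&(S>120)&(V>100)
p=np.argwhere(m[250:310,280:370])[:,::-1]+[280,250]
if len(p)>50:
    v=(np.array([onz(cs,q,37)[:2] for q in p])-o)@ya; print('bar y',np.percentile(v,[2,98]).round(1),'shut = 15.5 91.1')
for n,i,cc in(('wrist',im,c),('side',sd,cs)):
    H,S,V=cv2.split(cv2.cvtColor(i,cv2.COLOR_RGB2HSV));m=((H<6)|(H>174))&(S>150)&(V>80)
    N,l,st,ce=cv2.connectedComponentsWithStats(m.astype(np.uint8))
    for k in range(1,N):
        if st[k,4]>25:
            print(n,st[k],'z61',onz(cc,ce[k],61)[:2].round(1),end=' ')
            q=np.argwhere(l==k)[:,::-1]; print('bbox corners z45',onz(cc,st[k,:2],45)[:2].round(),onz(cc,st[k,:2]+st[k,2:4],45)[:2].round())
E
python3 chk.py w9
```

```text
Traceback (most recent call last):
  File "chk.py", line 4, in <module>
    print(s['tool_pos'].round(1),s['width'].round(1))
                                 ^^^^^^^^^^^^^^^^
AttributeError: 'float' object has no attribute 'round'
```

```bash
sed -i "s/,s\['width'\].round(1)//" chk.py; python3 chk.py w9
```

```text
[440.7 173.5 149.4]
bar y [17.3 93.7] shut = 15.5 91.1
wrist [  293     0   163    68 10554] z61 [495.5 332.1] bbox corners z45 [437. 365.] [565. 306.]
wrist [194   4  31  36 704] z61 [373.3 349.7] bbox corners z45 [359. 369.] [380. 341.]
wrist [ 122  161   38  104 2554] z61 [294.1 206.8] bbox corners z45 [278. 254.] [294. 159.]
wrist [306 230  20  24 365] z61 [439.6 173.3] bbox corners z45 [432. 181.] [448. 157.]
wrist [175 273  40  20 372] z61 [329.7 144.3] bbox corners z45 [307. 150.] [341. 127.]
side [286 161  27  13 218] z61 [312.7 172.3] bbox corners z45 [268. 157.] [330. 206.]
side [374 161   7  14  77] z61 [372.  350.2] bbox corners z45 [336. 360.] [384. 357.]
side [277 179   6  13  47] z61 [352.8 117.5] bbox corners z45 [319. 121.] [363. 123.]
side [ 377  184   73   63 2663] z61 [528.7 364.8] bbox corners z45 [408. 337.] [622. 413.]
side [233 186   7   9  38] z61 [337.9  21.5] bbox corners z45 [308.  18.] [340.  27.]
side [312 199   7  14  76] z61 [437.7 175.3] bbox corners z45 [404. 180.] [448. 182.]
side [478 294  21  18 138] z61 [769.5 417.1] bbox corners z45 [740. 411.] [787. 430.]
```

Run:
```python
from h import *
for n in('scene','side'):
    im=cv2.imread(f'pics/{n}0.png');c=calibration(n);H,S,V=cv2.split(cv2.cvtColor(im,cv2.COLOR_BGR2HSV))
    m=(((H<6)|(H>174))&(S>150)&(V>60)).astype(np.uint8)
    N,l,st,ce=cv2.connectedComponentsWithStats(m);k=1+st[1:,4].argmax()
    h=cv2.convexHull(max(cv2.findContours((l==k).astype(np.uint8),0,2)[0],key=len))
    a=cv2.approxPolyDP(h,4,True)[:,0]
    for p in a: print(n,p,'z45',onz(c,p,45)[:2].round(),'z0',onz(c,p,0)[:2].round())
```

```text
scene [227 263] z45 [559. 315.] z0 [593. 304.]
scene [257 318] z45 [436. 323.] z0 [462. 313.]
scene [256 332] z45 [415. 336.] z0 [439. 327.]
scene [188 364] z45 [422. 445.] z0 [447. 443.]
scene [156 291] z45 [569. 437.] z0 [603. 435.]
side [427 184] z45 [445. 448.] z0 [409. 475.]
side [449 226] z45 [572. 437.] z0 [544. 464.]
side [442 236] z45 [591. 410.] z0 [564. 435.]
side [394 246] z45 [583. 303.] z0 [555. 321.]
side [377 208] z45 [475. 309.] z0 [442. 328.]
side [377 193] z45 [434. 326.] z0 [398. 346.]
```

>>> {"method": "arm_command", "body": {"moves": [{"grip": 0, "dp": [0, 0, 34], "turn": 0}, {"grip": 0, "dp": [0, 0, 34], "turn": 0}, {"grip": 0, "dp": [0, 0, 34], "turn": 0}, {"grip": 0, "dp": [0, 0, 0], "turn": 0}, {"grip": 0, "dp": [0, 0, 0], "turn": 0}, {"grip": 1, "dp": [0, 0, 0], "turn": 0}, {"grip": 1, "dp": [0, 0, 0], "turn": 0}, {"grip": 1, "dp": [0, 0, 0], "turn": 0}]}}

```text
time: 32.7
tool_pos: [440.9, 173.9, 48.9]
eef_rot: [0.734, 0.679, 0.001, 0.001]
ft_force: [-0.2, 0.4, 0.1]
width: 26.3
finger_force: 0.0
```

>>> {"method": "arm_command", "body": {"moves": [{"grip": 1, "dp": [0, 0, 0], "turn": 0}, {"grip": 1, "dp": [0, 0, 0], "turn": 0}, {"grip": 1, "dp": [0, 0, 0], "turn": 0}, {"grip": 1, "dp": [0, 0, -20], "turn": 0}, {"grip": 1, "dp": [0, 0, -35], "turn": 0}, {"grip": 1, "dp": [0, 0, -35], "turn": 0}, {"grip": 1, "dp": [0, 0, -30], "turn": 0}, {"grip": 1, "dp": [0, 0, 0], "turn": 0}]}}

```text
time: 33.5
tool_pos: [442.6, 174.1, 171.4]
eef_rot: [0.734, 0.679, 0.003, 0.002]
ft_force: [-0.1, -0.3, -1.3]
width: 15.0
finger_force: 30.0
```

>>> {"method": "arm_command", "body": {"moves": [{"grip": 1, "dp": [33.9, 6.3, 0], "turn": 0}, {"grip": 1, "dp": [33.9, 6.3, 0], "turn": 0}, {"grip": 1, "dp": [33.9, 6.3, 0], "turn": 0}, {"grip": 1, "dp": [33.9, 6.3, 0], "turn": 0}, {"grip": 1, "dp": [33.9, 6.3, 0], "turn": 0}, {"grip": 1, "dp": [33.9, 6.3, 0], "turn": 0}, {"grip": 1, "dp": [33.6, 6.3, 0], "turn": 0}, {"grip": 1, "dp": [0, 0, 0], "turn": 0}]}}

```text
time: 34.3
tool_pos: [501.0, 409.0, 163.8]
eef_rot: [0.733, 0.68, -0.001, -0.001]
ft_force: [-0.6, -1.6, -1.9]
width: 14.7
finger_force: 30.0
```

>>> {"method": "arm_command", "body": {"moves": [{"grip": 1, "dp": [0, 0, 0], "turn": 0}, {"grip": 1, "dp": [0, 0, 30], "turn": 0}, {"grip": 1, "dp": [0, 0, 30], "turn": 0}, {"grip": 1, "dp": [0, 0, 30], "turn": 0}, {"grip": 1, "dp": [0, 0, 22], "turn": 0}, {"grip": 1, "dp": [0, 0, 0], "turn": 0}, {"grip": 1, "dp": [0, 0, 0], "turn": 0}]}}

```text
time: 35.0
tool_pos: [501.6, 405.6, 55.1]
eef_rot: [0.734, 0.679, -0.001, -0.0]
ft_force: [0.2, 0.1, -1.6]
width: 15.3
finger_force: 30.0
```

>>> {"method": "arm_command", "body": {"moves": [{"grip": 1, "dp": [0, 0, 2], "turn": 0}, {"grip": 0.3, "dp": [0, 0, 0], "turn": 0}, {"grip": 0.3, "dp": [0, 0, 0], "turn": 0}, {"grip": 0.3, "dp": [0, 0, 0], "turn": 0}, {"grip": 0.3, "dp": [0, 0, -30], "turn": 0}, {"grip": 0.3, "dp": [0, 0, -40], "turn": 0}, {"grip": 0.3, "dp": [0, 0, -35], "turn": 0}, {"grip": 0, "dp": [0, 0, 0], "turn": 0}]}}

```text
time: 35.8
tool_pos: [505.5, 408.7, 165.8]
eef_rot: [0.734, 0.68, 0.006, 0.001]
ft_force: [0.7, 0.5, 0.3]
width: 38.1
finger_force: 0.0
```

>>> {"method": "arm_command", "body": {"moves": [{"grip": 0, "dp": [-16.9, -30.3, 0], "turn": 0}, {"grip": 0, "dp": [-16.9, -30.3, 0], "turn": 0}, {"grip": 0, "dp": [-16.9, -30.3, 0], "turn": 0}, {"grip": 0, "dp": [-16.9, -30.3, 0], "turn": 0}, {"grip": 0, "dp": [0, 0, 0], "turn": 0}, {"grip": 0, "dp": [0, 0, 0], "turn": 0}, {"grip": 0, "dp": [0, 0, 0], "turn": 0}]}}

```text
time: 36.5
tool_pos: [376.8, 348.9, 158.6]
eef_rot: [0.734, 0.679, 0.0, 0.0]
ft_force: [0.5, 0.7, 1.0]
width: 46.8
finger_force: 0.0
```

```bash
python3 chk.py w10; python3 -c "
import cv2;im=cv2.imread('pics/w10.png');cv2.imwrite('pics/c10.png',im[0:360,120:600])"
```

```text
[376.8 348.9 158.6]
bar y [17.3 93.7] shut = 15.5 91.1
wrist [  377   117   153   140 17404] z61 [494.9 384.4] bbox corners z45 [437. 448.] [578. 312.]
wrist [305 230  18  23 341] z61 [373.9 347.3] bbox corners z45 [366. 354.] [381. 331.]
wrist [260 406  31  16 247] z61 [319.9 171.2] bbox corners z45 [302. 168.] [333. 145.]
side [286 159  40  15 396] z61 [313.7 191.2] bbox corners z45 [261. 159.] [340. 235.]
side [374 161   7  14  77] z61 [372.  350.2] bbox corners z45 [336. 360.] [384. 357.]
side [277 179   6  13  50] z61 [353.3 117.5] bbox corners z45 [319. 121.] [363. 123.]
side [ 377  184   73   63 2379] z61 [527.1 363.1] bbox corners z45 [408. 337.] [622. 413.]
side [233 186   7   9  38] z61 [337.9  21.5] bbox corners z45 [308.  18.] [340.  27.]
side [482 294  17  18 126] z61 [769.1 419.1] bbox corners z45 [742. 419.] [787. 430.]
```

View pics/c10.png

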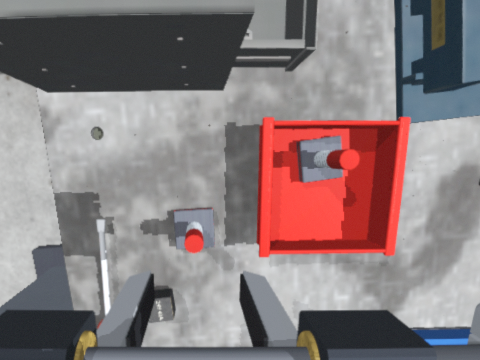

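>>> {"method": "arm_command", "body": {"moves": [{"grip": 0, "dp": [0, -1.5, 36], "turn": 0}, {"grip": 0, "dp": [0, 0, 36], "turn": 0}, {"grip": 0, "dp": [0, 0, 36], "turn": 0}, {"grip": 0, "dp": [0, 0, 3], "turn": 0}, {"grip": 0, "dp": [0, 0, 0], "turn": 0}, {"grip": 1, "dp": [0, 0, 0], "turn": 0}, {"grip": 1, "dp": [0, 0, 0], "turn": 0}, {"grip": 1, "dp": [0, 0, 0], "turn": 0}]}}

```text
time: 37.4
tool_pos: [375.5, 349.3, 49.1]
eef_rot: [0.734, 0.679, 0.002, 0.0]
ft_force: [-0.4, 0.1, 0.6]
width: 26.4
finger_force: 0.0
```

>>> {"method": "arm_command", "body": {"moves": [{"grip": 1, "dp": [0, 0, 0], "turn": 0}, {"grip": 1, "dp": [0, 0, 0], "turn": 0}, {"grip": 1, "dp": [0, 0, 0], "turn": 0}, {"grip": 1, "dp": [0, 0, -20], "turn": 0}, {"grip": 1, "dp": [0, 0, -35], "turn": 0}, {"grip": 1, "dp": [0, 0, -35], "turn": 0}, {"grip": 1, "dp": [0, 0, -30], "turn": 0}, {"grip": 1, "dp": [0, 0, 0], "turn": 0}]}}

```text
time: 38.2
tool_pos: [376.8, 350.1, 171.6]
eef_rot: [0.734, 0.679, 0.004, 0.001]
ft_force: [1.1, 0.3, -1.1]
width: 14.7
finger_force: 30.0
```

>>> {"method": "arm_command", "body": {"moves": [{"grip": 1, "dp": [3.8, 31.2, 0], "turn": 0}, {"grip": 1, "dp": [3.8, 31.2, 0], "turn": 0}, {"grip": 1, "dp": [3.8, 31.2, 0], "turn": 0}, {"grip": 1, "dp": [3.7, 31.1, 0], "turn": 0}, {"grip": 1, "dp": [0, 0, 0], "turn": 0}, {"grip": 1, "dp": [0, 0, 0], "turn": 0}, {"grip": 1, "dp": [0, 0, 0], "turn": 0}]}}

```text
time: 38.9
tool_pos: [498.3, 353.8, 165.7]
eef_rot: [0.734, 0.68, -0.001, -0.001]
ft_force: [-0.0, -0.4, -2.3]
width: 14.6
finger_force: 30.0
```

>>> {"method": "arm_command", "body": {"moves": [{"grip": 1, "dp": [0, 0, 30], "turn": 0}, {"grip": 1, "dp": [0, 0, 30], "turn": 0}, {"grip": 1, "dp": [0, 0, 30], "turn": 0}, {"grip": 1, "dp": [0, 0, 22], "turn": 0}, {"grip": 1, "dp": [0, 0, 0], "turn": 0}, {"grip": 1, "dp": [0, 0, 0], "turn": 0}]}}

```text
time: 39.5
tool_pos: [499.2, 354.3, 55.7]
eef_rot: [0.733, 0.68, -0.0, -0.0]
ft_force: [0.2, -0.7, -1.0]
width: 15.3
finger_force: 30.0
```

Release, lift and retreat to a neutral spot for a last look.

>>> {"method": "arm_command", "body": {"moves": [{"grip": 1, "dp": [0, 0, 2], "turn": 0}, {"grip": 0.3, "dp": [0, 0, 0], "turn": 0}, {"grip": 0.3, "dp": [0, 0, 0], "turn": 0}, {"grip": 0.3, "dp": [0, 0, 0], "turn": 0}, {"grip": 0.3, "dp": [0, 0, -30], "turn": 0}, {"grip": 0.3, "dp": [0, 0, -40], "turn": 0}, {"grip": 0.3, "dp": [0, 0, -40], "turn": 0}, {"grip": 0.3, "dp": [0, 0, -40], "turn": 0}]}}

```text
time: 40.3
tool_pos: [499.9, 354.0, 205.4]
eef_rot: [0.734, 0.679, 0.0, 0.0]
ft_force: [0.2, 0.0, -0.3]
width: 32.9
finger_force: 0.0
```

>>> {"method": "arm_command", "body": {"moves": [{"grip": 0.3, "dp": [-40, 10, 0], "turn": 0}, {"grip": 0.3, "dp": [-40, 10, 0], "turn": 0}, {"grip": 0.3, "dp": [-20, 0, 0], "turn": 0}, {"grip": 0.3, "dp": [0, 0, 0], "turn": 0}, {"grip": 0.3, "dp": [0, 0, 0], "turn": 0}, {"grip": 0.3, "dp": [0, 0, 0], "turn": 0}]}}

```text
time: 40.9
tool_pos: [512.1, 253.8, 203.6]
eef_rot: [0.733, 0.68, 0.0, -0.0]
ft_force: [-0.9, 0.3, -0.2]
width: 32.7
finger_force: 0.0
```

```bash
python3 chk.py w11|head -2; python3 -c "
import cv2,numpy as np;a=cv2.imread('pics/w11.png');b=cv2.imread('pics/dw11.png')
cv2.imwrite('pics/m11.png',np.hstack([cv2.resize(a[0:420,160:580],(400,400)),cv2.resize(b[130:350,180:460][:,30:250],(400,400))]))"
```

```text
[512.1 253.8 203.6]
bar y [17.3 93.7] shut = 15.5 91.1
```

View pics/m11.png

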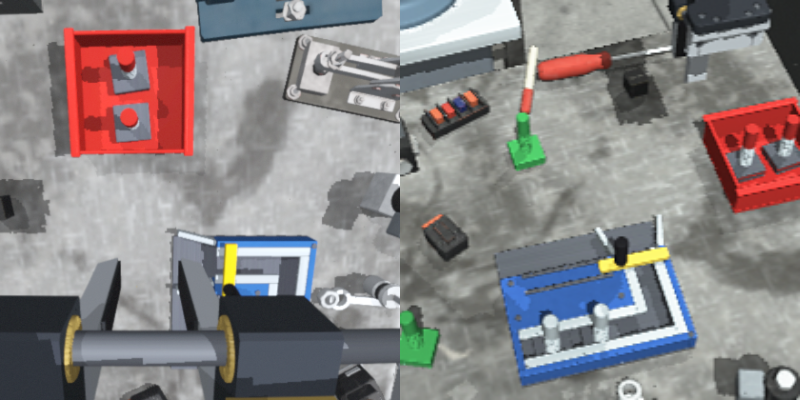

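The last view shows both rejects in the red bin (left panel, about (125,80) and (130,120)). Both good studs stand upright in the side leg (right panel, about (550,330) and (600,322)), the gate is shut, and the relay and connector are where they were.

```bash
python3 -c "
from bench import bot; print(bot.sign_off())"
```

```text
the job is handed in; nothing more can be done
None
```

I handed the job in after about 41 s of robot time: both good studs stand upright in the side leg, both rejects are in the red bin, and the gate is shut, but sign-off returned no verdict.

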